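# Load a spare filter cassette and bolt it in

### The arm

A 7-joint arm with a two-finger parallel gripper is mounted at the origin on the work surface. World frame = base frame: x ahead of the robot, y to its left, z up, the work surface at z = 0. Lengths are in mm, angles in rad, forces in N, time in s.
With the tool pointing down it reaches from about 400 to 875 mm from the base axis. Payload 19.3 kg.
Tool frame: the origin (TCP) lies at the very end of the fingers, on their centre line; the grasp point (between the pads) lies 19 mm behind it (grip_point_offset is the z of the grasp point in the tool frame, in mm); z points along the fingers, y is the line along which they close (so a half turn about z gives the same grasp; the last joint's range is limited). The gripper opens to 85 mm and grips with 20 to 120 N. Pads are 22 mm wide; open, the fingers measure 114 mm over their backs; the gripper's body (76 mm by 85 mm) begins 54 mm behind the grasp point. The pads swing forward as they close: fully open they stand 13 mm farther back than shut.
Start: joints at [-1.364, 0.521, -0.036, 1.599, 0.021, 1.021, -0.113], TCP at [170.818, 601.195, 231.291] pointing down, gripper open.
Joint ranges: [-2.91, 2.91], [-0.3, 2.13], [-1.5, 1.42], [0.17, 2.43], [-1.26, 4.41], [0.16, 1.93], [-2.52, 2.52]. Speed limits (rad/s): [1.89, 1.89, 2.39, 2.39, 3.01, 3.01, 3.01].

### API

Orientations are given as a 3x3 rotation matrix whose columns are the frame's x, y, z axes.
In Python, from workcell import movep, movel, goto_joints, open_gripper, clamp, wait, inverse_kinematics, read_state, camera, PlanningError, finish_job, grip_point_offset gives the robot as it stands. Calls block until the motion is done:
- movep(position, orientation): joint-space move of the TCP to a pose.
- movel(position, frame=None, max_speed=150, guard=None): straight line of the TCP; frame=None keeps the orientation; max_speed is the mean speed in mm/s. With guard (N) it stops when the force on the tool has changed by that much, and returns True; else False.
- goto_joints(angles): joint-space move.
- open_gripper() and clamp(): open the fingers fully, or close them until they stop; the grip force is fixed at half the most.
- wait(seconds).
- inverse_kinematics(position, orientation): joint angles nearest the present ones, or None.
- read_state(): the state.
- camera(name): name is "scene" or "side" or "wrist"; returns a dict with "image" (384x512x3 uint8, blue, green, red), "range_z" (384x512 float32, mm along the optical axis (not along the pixel's ray), 0 where there is no reading), "fx", "fy", "cx", "cy" (pixels), "dist_coeffs" ([k1, k2, p1, p2, k3] as OpenCV has them; the pictures are not rectified), "cam_to_world" (4x4, takes a point from camera to world coordinates). Camera axes: x right, y up, looking along -z (the intrinsics and any distortion apply to the point x, -y, -z); pixel columns grow to the right and rows downward; lengths in mm; the calibration is good to about 2 mm. A picture is of the moment at which its call begins.
A pose or a line that the arm cannot do raises PlanningError and nothing moves.
- finish_job(): hands the job in; it is judged then, once.
The state is a dict: "time": time; "qpos": joint angles; "qvel": joint speeds; "joint_efforts": joint torques, N m; "eef_pos": TCP position; "tool_rot": TCP orientation; "ft_force": force on the tool from outside, world axes, zero at the start; "torque": the same for the moment, N m; "finger_gap": finger opening in mm; "gripper_force": force on a finger pad.
Only numpy, scipy, OpenCV 4.12 (cv2) and the standard library are available. Lean on these libraries where they do the work, as an engineer would, in place of code of your own. Each camera call takes 0.05 s, during which the arm holds its last target. There are 200 camera calls.

### The job

Of the two bays of the sloping filter rack one is empty. Lift that bay's sliding bolt over its bump and park it, dropped, at the upper (open) end; take the filter cassette from the bench, lower it (do not drop it) flat into the empty tray with its rib outward, and then lift and slide the bolt back down until it has dropped home over the cassette's upper edge. Let go of everything, and leave the other bay's bolt, the cup, the round filter, the brush and the nozzle as they are.

Things in the scene. Friction and masses are not known exactly. Their poses are not given: they have to be found in the camera images.
- free_tray (a point): Middle of the EMPTY bay's tray floor on the rack's 35-degree deck, 64 mm above the bench. x up the slope (away from the robot), y left, z out of the deck (up, towards the robot). Open shallow frame, inside 108 mm along x (lower lip 14 mm, upper edge 20 mm high, 40 mm wide) by 88 mm along y (fences 10 mm high). The bays lie 112 mm apart side by side; either may be the empty one.
- free_fin (a point): Grasp point on the fin of the empty bay's bolt; axes as free_tray. Upright plate 14 mm thick (y), 30 mm long (x); top 18 mm above this point (z), foot (flat bar 36 mm wide) 24 mm below. Closed and dropped it is 87 mm along x and 60 mm along z from free_tray; the bar's tip is then at x 34 mm, 28 mm out of the deck, over the tray. The bolt moves only along x and z.
- free_slide (a joint): Travel of the empty bay's bolt, m: 0 closed (starts within 2 mm), up the slope to 0.040 open. About 1.6 N of friction holds it where left. A fixed bump 7 mm high, 27 mm long, blocks the tooth under its upper end: dropped, the bolt can only be within 2.5 mm of either end; to travel it must stay lifted 8 mm or more.
- free_bolt (a joint): Lift of the empty bay's bolt out of the deck (along z of free_fin), m: 0 dropped, 0.015 the upper stop. Its own weight (about 1.4 N) drops it when let go.
- full_tray (a point): The same point of the OTHER bay, which already holds a cassette (fixed).
- full_fin (a point): The same point on the fin of the other bay's bolt, to be left alone.
- full_slide (a joint): Travel of the other bay's bolt, m (0 closed); leave it.
- full_bolt (a joint): Lift of the other bay's bolt, m (0 dropped); leave it.
- filter_mid (a point): Centre (half-way up) of the loose filter cassette, flat on the bench, rib up: white pleated frame 100 (x) by 80 (y) by 24 mm thick; on its middle a grey rib 50 mm long (x), 12 mm thick (y), 34 mm high; 58 mm in all, this point 29 mm above the underside, z to the rib side. Same when turned half round; either way fits. About 0.13 kg.
- bar_mid (a point): Middle of the rack's fixed overhead steel bar, 16 mm thick, 256 mm long along y, 316 mm above the bench, with a post at each end 60 mm further back. It hangs over the open bolt's fin, so a tool coming straight down there strikes it; a tool square to the deck passes in front. x is level, away from the robot.
- cup: Bystander: grey plastic cyclone cup, open top, 84 mm across, 78 mm high, origin under its centre.
- round_filter: Bystander: round pleated filter, 77 mm across, 30 mm high, origin under its centre.
- brush: Bystander: nylon brush with beech handle, 200 mm long (x), 28 mm wide, 34 mm high, origin under its centre.
- nozzle: Bystander: clear crevice nozzle, 190 mm long (x), 34 mm wide and high, origin on the bench 80 mm from its round end.
Not all that is in view belongs to the job. What is shaped like the part that bears filter_mid but purple or yellow is not meant.

How it is judged (in metres and radians):
On the way, in this order (a step that is already met when the one before it is completed fails the run):
1. the empty bay's bolt is parked open, dropped behind its bump (value of joint free_slide above 0.034 m and value of joint free_bolt below 0.004 m), for 0.2 s.
2. the cassette, still held, has been lowered into the empty tray (contact force between the fingers and filter above 0.3 N and distance between filter_mid and free_tray below 0.042 m and z of filter_mid in the frame of free_tray below 0.039 m and angle between the z axis of filter_mid and the z axis of free_tray, either way round below 0.2 rad), for 0.1 s.
At the end, for the whole second after the job is handed in: The cassette lies flat in the empty bay's tray, rib outward (centre within 8 mm of the tray's middle along both axes, on the floor within 4 mm, within 0.08 rad of flat), the bolt of that bay is closed (travel under 4 mm) and dropped (lift under 3 mm), all at rest and untouched (x of filter_mid in the frame of free_tray between -0.008 and 0.008 m and y of filter_mid in the frame of free_tray between -0.008 and 0.008 m and z of filter_mid in the frame of free_tray between 0.025 and 0.033 m and angle between the z axis of filter_mid and the z axis of free_tray, either way round below 0.08 rad and value of joint free_slide below 0.004 m and value of joint free_bolt below 0.003 m and linear speed of filter below 0.02 m/s).
It fails at once if the other bay's bolt is lifted or moved (over 6 mm) (value of joint any of full_slide, full_bolt above 0.006 m).
It fails at once if a bystander is moved more than 25 mm (distance of any of cup, round_filter, brush, nozzle from where it was at the start of the episode above 0.025 m).
It also fails if it takes over 69 s, if anything falls off the work surface, if the arm or the gripper's body presses on something with over 40 N, if the wrist force passes 120 N, or if a joint passes its speed limit or range.

## Working session

There is one attempt and no reset: what is moved stays moved. The work goes in short steps, each a Python script; the robot and the scene stay as the last script left them, time stands still between calls to the robot, and variables do not carry over. Pictures are saved under pics/ and viewed, at most 10 in all, crops included, and the job is handed in when it is done.

```bash
mkdir -p pics; ls
cat > h.py <<'E'
import numpy as np, cv2
from workcell import *
def cam(n,save=None):
    c=camera(n)
    if save: cv2.imwrite('pics/'+save,c['image'])
    return c
def ray(c,u,v):
    K=np.array([[c['fx'],0,c['cx']],[0,c['fy'],c['cy']],[0,0,1.]])
    p=cv2.undistortPoints(np.array([[[u,v]]],float),K,np.array(c['dist_coeffs'],float))[0,0]
    return np.array([p[0],-p[1],-1.])
def pt(c,u,v,r=2):
    z=c['range_z'][int(v)-r:int(v)+r+1,int(u)-r:int(u)+r+1]; z=z[z>0]
    if len(z)==0: return None
    T=np.array(c['cam_to_world']); return (T@np.append(ray(c,u,v)*np.median(z),1))[:3]
def cloud(c):
    K=np.array([[c['fx'],0,c['cx']],[0,c['fy'],c['cy']],[0,0,1.]])
    h,w=c['range_z'].shape; g=np.stack(np.meshgrid(np.arange(w),np.arange(h)),-1).reshape(-1,1,2).astype(float)
    p=cv2.undistortPoints(g,K,np.array(c['dist_coeffs'],float))[:,0]
    z=c['range_z'].reshape(-1,1); T=np.array(c['cam_to_world'])
    P=np.hstack([p[:,:1]*z,-p[:,1:]*z,-z])@T[:3,:3].T+T[:3,3]; P[z[:,0]<=0]=np.nan
    return P.reshape(h,w,3)
E
python3 - <<'E'
from h import *
a=cam('scene');b=cam('side')
cv2.imwrite('pics/a.png',a['image']);cv2.imwrite('pics/b.png',b['image'])
for c in (a,b):print(np.round(c['cam_to_world'],2).tolist(),c['fx'],c['dist_coeffs'],(c['range_z']>0).mean())
print(grip_point_offset,read_state()['time'])
np.savez('s.npz',A=cloud(a),B=cloud(b),a=a['image'],b=b['image'])
E
```

```text
pics
[[0.62, -0.65, 0.44, 959.55], [0.79, 0.52, -0.34, -451.94], [-0.01, 0.56, 0.83, 1019.75], [0.0, 0.0, 0.0, 1.0]] 354.14844795251497 [-0.10411337  0.          0.          0.          0.        ] 0.9959716796875
[[-0.98, 0.13, -0.17, 411.98], [-0.22, -0.57, 0.8, 567.05], [0.01, 0.81, 0.58, 706.2], [0.0, 0.0, 0.0, 1.0]] 351.4849139825124 [-0.04884554  0.          0.          0.          0.        ] 0.9960581461588541
-18.700000000000003 0.1
```

View pics/a.png

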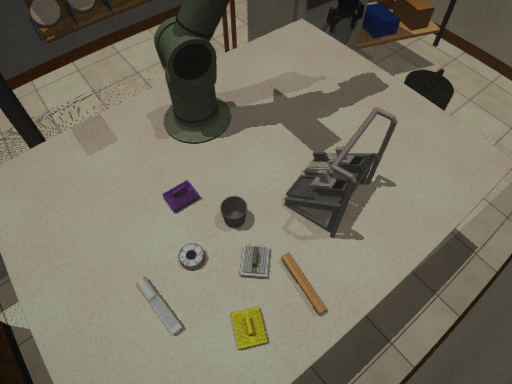

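View pics/b.png

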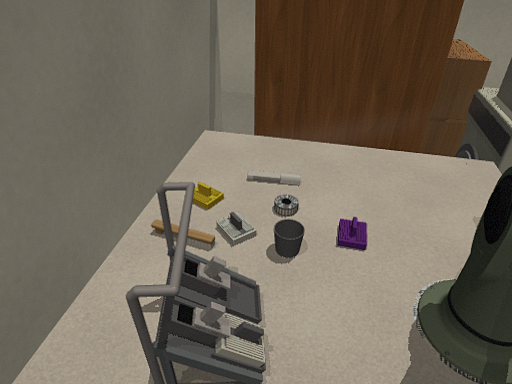

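The white cassette with a grey rib is at scene (255,261), side (236,229). The purple one at scene (181,196) and the yellow one at (249,327) are decoys. The far bay in the side view (~(235,292)) looks empty. I'll confirm in one crop while measuring.

Run:
```python
from h import *
s=np.load('s.npz')
a=cv2.resize(s['a'][90:290,230:400],None,fx=2.3,fy=2.3,interpolation=2)
b=cv2.resize(s['b'][200:384,140:290],None,fx=2.5,fy=2.5,interpolation=2)
h=max(a.shape[0],b.shape[0]);pad=lambda i:cv2.copyMakeBorder(i,0,h-i.shape[0],0,0,0)
cv2.imwrite('pics/c.png',np.hstack([pad(a),pad(b)]))
# heights: cassette region
for n in 'AB':
    P=s[n];m=(P[...,2]>12)&(P[...,2]<75)
    u,v=(255,261) if n=='A' else (236,229)
    _,l=cv2.connectedComponents(m.astype(np.uint8));k=l[v,u];Q=P[l==k]
    top=Q[(Q[:,2]>17)&(Q[:,2]<30)];rib=Q[Q[:,2]>48]
    print(n,len(Q),cv2.minAreaRect(top[:,:2].astype(np.float32)),len(rib),rib.mean(0),cv2.minAreaRect(rib[:,:2].astype(np.float32)),np.median(top[:,2]))
# bar: high points
A=s['A'];m=(A[...,2]>290)&(A[...,2]<330);m[:, :280]=0;Q=A[m];Q=Q[(Q[:,0]>200)];print(len(Q),np.percentile(Q,[1,50,99],axis=0).round(), cv2.minAreaRect(Q[:,:2].astype(np.float32)))
```

```text
A 812 ((630.526123046875, -200.6772003173828), (78.53390502929688, 99.8741226196289), 47.68672561645508) 66 [ 630.71398126 -202.44239271   56.28070891] ((629.8355102539062, -202.17478942871094), (11.645479202270508, 47.65531539916992), 51.55604553222656) 24.499997325223603
B 711 ((630.6885375976562, -196.73101806640625), (80.73983001708984, 102.25443267822266), 47.3910026550293) 69 [ 630.31529474 -194.16233094   55.85674801] ((630.7574462890625, -195.94313049316406), (11.079057693481445, 49.793270111083984), 47.56222152709961) 25.967797495065383
796 [[202.  27. 294.]
 [637. 131. 320.]
 [720. 656. 325.]] ((489.0377197265625, 375.5870361328125), (161.87307739257812, 809.0842895507812), 36.940242767333984)
```

View pics/c.png

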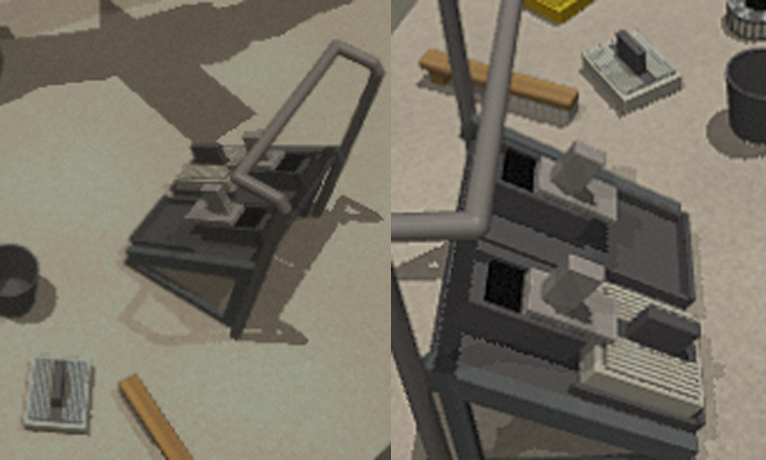

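The crop confirms it: the white cassette with the grey rib is the one, and the empty bay is the rack's -y-side bay (crop left ~(190,225), right ~(650,235)). Next, the rack pose.

```bash
cat > rack.py <<'E'
from h import *
def barfit(P):
    m=(P[...,2]>300)&(P[...,2]<335)&(P[...,0]>480)&(P[...,1]<320)&(P[...,1]>-100);Q=P[m]
    r=cv2.minAreaRect(Q[:,:2].astype(np.float32));return len(Q),r,np.percentile(Q[:,2],[5,95])
E
python3 - <<'E'
from rack import *
s=np.load('s.npz')
for n in 'AB':
    P=s[n];print(n,barfit(P))
    # tray floor pixels
    u,v=(330-15-8,211-0) if n=='A' else (140+655//2.5, 200+235//2.5)
    if n=='A': u,v=230+170/2.3,90+220/2.3
    else: u,v=140+650/2.5,200+235/2.5
    u,v=int(u),int(v);print(u,v,P[v,u])
    # region grow local plane
    Q=P[v-4:v+5,u-4:u+5].reshape(-1,3)
    for _ in range(5):
        c=np.nanmean(Q,0);nn=np.linalg.svd(Q-c)[2][2];nn*=np.sign(nn[2])
        m=(np.abs((P-c)@nn)<2.0)&(np.linalg.norm(P-P[v,u],axis=-1)<130)
        l=cv2.connectedComponents(m.astype(np.uint8),connectivity=4)[1];Q=P[l==l[v,u]] if l[v,u] else Q
    print(len(Q),nn,np.degrees(np.arccos(nn[2])),np.degrees(np.arctan2(-nn[1],-nn[0])))
    yaw=np.arctan2(-nn[1],-nn[0]);ex=np.array([np.cos(yaw)*np.cos(.611),np.sin(yaw)*np.cos(.611),np.sin(.611)]);ey=np.array([-np.sin(yaw),np.cos(yaw),0])
    print('c',c,'x',np.percentile((Q-c)@ex,[0,2,98,100]),'y',np.percentile((Q-c)@ey,[0,2,98,100]))
E
```

```text
A (753, ((649.2070922851562, 162.51577758789062), (76.46761322021484, 273.19000244140625), 15.95905590057373), array([310.06841838, 323.73333177]))
303 185 [529.61613179  84.99908255  44.38840945]Traceback (most recent call last):
  File "<stdin>", line 13, in <module>
    u, s, vh = gufunc(a, signature=signature)
               ~~~~~~^^^^^^^^^^^^^^^^^^^^^^^^
    raise LinAlgError("SVD did not converge")
numpy.linalg.LinAlgError: SVD did not converge
```

```bash
cat >> rack.py <<'E'
def Rk(yaw,t=np.radians(35)):
    c,s=np.cos(yaw),np.sin(yaw)
    x=np.array([c*np.cos(t),s*np.cos(t),np.sin(t)]);y=np.array([-s,c,0]);return np.stack([x,y,np.cross(x,y)],1)
E
python3 - <<'E'
from rack import *
s=np.load('s.npz')
R=Rk(np.radians(16))
out=[]
for n in 'AB':
    P=s[n].reshape(-1,3);P=P[np.isfinite(P).all(1)]
    P=P[(P[:,2]>15)&(P[:,0]>450)&(P[:,0]<800)&(P[:,1]>-20)&(P[:,1]<350)&(P[:,2]<290)]
    Q=P@R; z0=-999
    h,e=np.histogram(Q[:,2],bins=np.arange(-500,-150,2));i=np.argsort(h)[-6:];print(n,len(Q),[(e[k],h[k]) for k in sorted(i)])
    print(np.percentile(Q,[1,99],axis=0).round())
    # top-down elevation map in rack frame, 2mm cells
    x0,y0=Q[:,0].min(),Q[:,1].min(); x0,y0=480,-180
    im=np.full((150,150),-500.)
    ix=((Q[:,0]-x0)/2).astype(int);iy=((Q[:,1]-y0)/2).astype(int);k=(ix>=0)&(ix<150)&(iy>=0)&(iy<150)
    np.maximum.at(im,(149-ix[k],149-iy[k]),Q[k,2])
    lo=np.percentile(Q[:,2],5);g=np.clip((im-(lo-20))/130*255,0,255).astype(np.uint8)
    out.append(cv2.resize(cv2.applyColorMap(g,cv2.COLORMAP_JET),(390,390),interpolation=0))
cv2.imwrite('pics/d.png',np.hstack(out))
E
```

```text
A 3937 [(np.int64(-270), np.int64(434)), (np.int64(-268), np.int64(287)), (np.int64(-266), np.int64(159)), (np.int64(-264), np.int64(201)), (np.int64(-244), np.int64(183)), (np.int64(-242), np.int64(190))]
[[ 436. -157. -374.]
 [ 734.  104. -175.]]
B 12000 [(np.int64(-270), np.int64(666)), (np.int64(-268), np.int64(1835)), (np.int64(-266), np.int64(668)), (np.int64(-264), np.int64(800)), (np.int64(-242), np.int64(746)), (np.int64(-240), np.int64(561))]
[[ 440. -142. -337.]
 [ 729.  116. -176.]]
```

View pics/d.png

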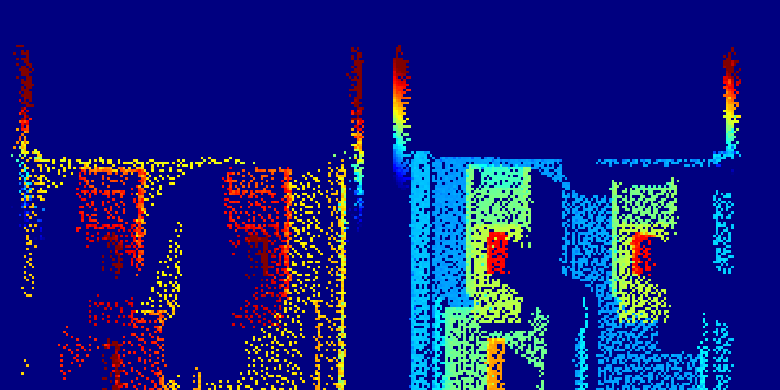

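Run:
```python
from rack import *
s=np.load('s.npz')
R=Rk(np.radians(16))
for n in 'AB':
    P=s[n].reshape(-1,3);P=P[np.isfinite(P).all(1)]
    P=P[(P[:,2]>15)&(P[:,0]>450)&(P[:,0]<800)&(P[:,1]>-20)&(P[:,1]<350)&(P[:,2]<290)]
    Q=P@R
    for nm,lo,hi in(('free',-100,-50),('full',0,70)):
        q=Q[(Q[:,1]>lo)&(Q[:,1]<hi)&(Q[:,0]>555)&(Q[:,0]<610)&(Q[:,2]>-200)&(Q[:,2]<-183)]
        print(n,nm,len(q),np.percentile(q,[3,50,97],axis=0).round(1).tolist())
    f=Q[(Q[:,1]>-115)&(Q[:,1]<-60)&(Q[:,0]>470)&(Q[:,0]<500)&(Q[:,2]<-255)]
    print('floor',len(f),np.percentile(f[:,2],[5,50,95]))
    for y0 in (-180,):
        q=Q[(Q[:,1]>-140)&(Q[:,1]<-20)&(Q[:,0]>460)&(Q[:,0]<515)]
        h,e=np.histogram(q[:,1],bins=np.arange(-140,-19,4))
        print([(int(e[i]),round(float(np.median(q[(q[:,1]>=e[i])&(q[:,1]<e[i+1])][:,2])))) for i in range(len(h)) if h[i]>2])
    q=Q[(Q[:,1]>-100)&(Q[:,1]<-60)]
    print([(x,round(float(np.percentile(q[(q[:,0]>=x)&(q[:,0]<x+4)][:,2],50)))) for x in range(420,660,4) if ((q[:,0]>=x)&(q[:,0]<x+4)).sum()>2])
```

```text
A free 50 [[568.1, -84.4, -199.5], [586.1, -80.7, -192.2], [597.8, -70.5, -188.5]]
A full 35 [[570.7, 27.9, -199.0], [582.8, 31.7, -192.3], [596.8, 41.3, -189.6]]
floor 81 [-269.95312431 -268.4626534  -266.37701749]
[(-140, -263), (-136, -263), (-132, -264), (-128, -263), (-124, -260), (-112, -268), (-108, -269), (-104, -268), (-100, -269), (-96, -269), (-92, -268), (-88, -268), (-84, -269), (-80, -269), (-76, -268), (-72, -269), (-68, -269), (-64, -268), (-60, -269), (-56, -268), (-52, -269), (-48, -267), (-44, -269), (-40, -270), (-36, -264), (-32, -260)]
[(432, -254), (436, -260), (440, -264), (444, -268), (448, -268), (452, -269), (456, -269), (460, -269), (464, -268), (468, -269), (472, -268), (476, -268), (480, -268), (484, -268), (488, -268), (492, -269), (496, -269), (500, -269), (504, -269), (508, -268), (512, -269), (516, -268), (520, -268), (524, -269), (528, -236), (532, -233), (536, -233), (540, -233), (544, -234), (548, -233), (552, -236), (556, -233), (560, -234), (564, -233), (568, -229), (572, -213), (576, -228), (580, -221), (584, -220), (588, -227), (592, -214), (5
[... 789 characters left out ...]
432, -254), (436, -253), (440, -260), (444, -267), (448, -267), (452, -267), (456, -267), (460, -267), (464, -267), (468, -267), (472, -267), (476, -267), (480, -267), (484, -267), (488, -267), (492, -267), (496, -267), (500, -266), (504, -267), (508, -267), (512, -267), (516, -267), (520, -267), (524, -267), (528, -267), (532, -233), (536, -231), (540, -231), (544, -230), (548, -231), (552, -230), (556, -231), (560, -231), (564, -231), (568, -215), (572, -209), (576, -208), (580, -211), (584, -209), (588, -209), (592, -213), (596, -212), (600, -230), (604, -232), (608, -240), (612, -239), (616, -239), (620, -240), (624, -240), (628, -240), (632, -240), (636, -245), (652, -267), (656, -269)]
```

```bash
cat >> rack.py <<'E'
R=Rk(np.radians(16)); O=R@np.array([497.5,-76,-267.7])
W=lambda x,y,z:O+R@np.array([x,y,z])          # rack (free_tray) coords -> world
T0=np.stack([R[:,0],-R[:,1],-R[:,2]],1)       # tool square to deck
T1=np.stack([-R[:,0],R[:,1],-R[:,2]],1)
def down(a): # tool down, tool y perpendicular to direction a
    c,s=np.cos(a),np.sin(a);return np.array([[c,s,0],[s,-c,0],[0,0,-1.]])
def rk(p): return R.T@(np.asarray(p)-O)
E
python3 - <<'E'
from rack import *
s=np.load('s.npz')
print(O)
for n in 'AB':
    P=s[n].reshape(-1,3);P=P[np.isfinite(P).all(1)];q=(P-O)@R
    m=(P[:,2]>295)&(P[:,2]<335)&(np.abs(q[:,1]-56)<100)&(P[:,0]>500)&(P[:,0]<800);q=q[m];print(n,len(q),np.percentile(q,[3,50,97],axis=0).round().tolist())
for nm,p in (('fin+80',(87,0,41.3+80)),('fin',(87,0,41.3)),('open',(127,0,53)),('tray',(0,0,27)),('tray+90',(0,0,130))):
    for t,T in (('T0',T0),('T1',T1)):
        j=inverse_kinematics(W(*p),T);print(nm,t,None if j is None else np.round(j,2))
for d in (-42,138):
    for z in (27,150):
        j=inverse_kinematics([630.6,-198.5,z],down(np.radians(d)));print(d,z,None if j is None else np.round(j,2))
E
```

```text
[560.28791641  81.5972176   66.06727483]
A 329 [[203.0, -37.0, 155.0], [212.0, 49.0, 164.0], [216.0, 147.0, 168.0]]
B 768 [[203.0, -34.0, 160.0], [212.0, 73.0, 166.0], [217.0, 152.0, 169.0]]
fin+80 T0 None
fin+80 T1 [ 0.32  0.32 -0.65  2.25  1.49  0.18  0.17]
fin T0 [-0.38  0.47  0.18  2.22  3.72  0.19  1.01]
fin T1 [ 0.42  0.59 -0.85  2.19  1.87  0.4  -0.11]
open T0 None
open T1 [ 0.11  0.45 -0.44  2.12  1.64  0.16  0.02]
tray T0 [ 0.29  0.62 -0.65  2.37  2.47  0.48  2.41]
tray T1 [ 0.7   0.95 -1.27  2.35  2.04  0.86 -0.1 ]
tray+90 T0 None
tray+90 T1 None
-42 27 [-0.34  1.13  1.    1.65 -1.11  1.03 -1.25]
-42 150 [-0.4   1.06  1.22  1.6  -1.04  1.25 -1.28]
138 27 [ 0.08  0.84  0.21  1.63 -0.24  0.69  1.25]
138 150 [-0.11  0.73  0.53  1.59 -0.43  0.94  1.4 ]
```

```bash
sed -i 's/^R=Rk.*/R=Rk(np.radians(16)); O=R@np.array([497.5,-76,-267.7])-[0,0,2]/' rack.py
python3 - <<'E'
from rack import *
f=lambda p,T:inverse_kinematics(W(*p),T) is not None
for x in (-40,0,87,127):
    print(x,'T0',[z for z in range(27,170,8) if f((x,0,z),T0)],'T1',[z for z in range(27,170,8) if f((x,0,z),T1)])
from scipy.spatial.transform import Rotation as Ro
for tilt in (5,15,25):  # reduced tilt above tray
    Rt=Rk(np.radians(16),np.radians(tilt));
    for nm,T in (('T0',np.stack([Rt[:,0],-Rt[:,1],-Rt[:,2]],1)),('T1',np.stack([-Rt[:,0],Rt[:,1],-Rt[:,2]],1))):
        print(tilt,nm,[h for h in range(40,260,20) if inverse_kinematics(W(0,0,27)+[0,0,h],T) is not None])
E
```

```text
-40 T0 [] T1 []
0 T0 [27, 35, 43, 51, 59, 67, 75] T1 [27, 35, 43, 51, 59, 67, 75, 115]
87 T0 [27, 35, 43, 51, 59, 67, 75, 83, 91, 99, 107, 163] T1 [27, 35, 43, 51, 59, 67, 75, 83, 91, 99, 107, 115, 123, 131, 139, 147, 155, 163]
127 T0 [27, 35, 43, 51, 123, 131, 139, 147, 155, 163] T1 [27, 35, 43, 51, 59, 67, 75, 83, 91, 99, 107, 115, 123, 131, 139, 147, 155, 163]
5 T0 [40, 60, 80, 100, 120, 140, 160, 180, 200, 220, 240]
5 T1 [40, 60, 80, 100, 120, 140, 160, 180, 200, 220, 240]
15 T0 [40, 60, 80, 100, 120, 140, 160, 180, 200, 220, 240]
15 T1 [40, 60, 80, 100, 120, 140, 160, 180, 200, 220, 240]
25 T0 [60, 80, 100, 120, 140, 160, 180, 200, 220, 240]
25 T1 [40, 60, 80, 100, 120, 140, 160, 180, 200, 220, 240]
```

Run:
```python
from rack import *
Rt=Rk(np.radians(16),np.radians(15));Tm=np.stack([-Rt[:,0],Rt[:,1],-Rt[:,2]],1)
movep([440,200,300],Tm)
print(np.round(read_state()['qpos'],2),read_state()['time'])
movep(W(87,0,41.3+75),T1)
st=read_state();print(np.round(st['qpos'],2),st['time'],rk(st['eef_pos']))
w=cam('wrist','w1.png');P=cloud(w);q=(P-O)@R
m=(q[...,2]>68)&(q[...,2]<88)&(abs(q[...,0]-87)<30)&(abs(q[...,1])<25);k=q[m];print('fin top',len(k),np.percentile(k,[3,50,97],axis=0).round(1))
m=(abs(q[...,2])<6)&(abs(q[...,1])<35)&(abs(q[...,0])<40);k=q[m];print('floor',len(k),np.percentile(k,[5,50,95],axis=0).round(1) if len(k) else 0)
```

```text
[-0.8   0.08  0.21  2.08  0.1   0.74  1.19] 1.875
[ 0.63  0.46 -1.06  2.24  1.55  0.38  0.18] 3.9167 [ 87.1142258    0.27823846 116.2891123 ]
fin top 1227 [[ 72.1  -6.1  71.3]
 [ 84.6   0.2  79.7]
 [100.1   6.7  81. ]]
floor 10737 [[-36.6 -31.6   0.7]
 [ -3.6  -0.3   1.9]
 [ 33.6  31.5   3.1]]
```

View pics/w1.png

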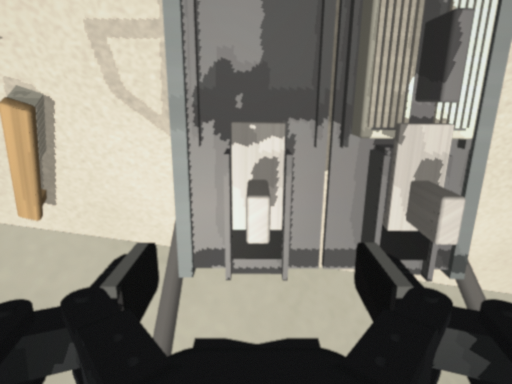

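The wrist view shows the empty bay's fin at (258,212), centred between the fingers and square to them, so I'll go down and grip it.

Run:
```python
from rack import *
def rep(n):
    s=read_state();print(n,round(s['time'],2),rk(s['eef_pos']).round(1),'F',(R.T@s['ft_force']).round(1),s['finger_gap'],s['gripper_force'])
print(movel(W(86,0.3,43.5),T1,max_speed=80,guard=12));rep('down')
clamp();rep('grip')
p=rk(read_state()['eef_pos']);y=p[1]
movel(W(p[0],y,p[2]+12),max_speed=60);rep('lift')
movel(W(p[0]+40.5,y,p[2]+12),max_speed=60);rep('slide')
movel(W(p[0]+40.5,y,p[2]+0.5),max_speed=60);rep('drop')
```

```text
False
down 5.03 [86.2  0.3 43.9] F [0.1 0.9 0.1] 85.28491245066563 0.0
grip 5.67 [86.1  0.9 43.6] F [0.4 4.8 3.2] 12.590416526128665 60.56864261627197
lift 6.03 [86.   1.  55.7] F [-3.   4.7 -1.3] 13.18868310299635 60.09393095970154
slide 6.85 [124.4   0.7  55.1] F [-11.5   3.8  -0.9] 13.237254093592062 59.906641244888306
drop 7.19 [124.4   0.7  43.5] F [-12.1   3.8   0.8] 13.098511616163336 60.423663854599
```

Run:
```python
from rack import *
open_gripper()
movel(W(124,0.5,43.5+60),max_speed=150)
w=cam('wrist');q=(cloud(w)-O)@R
m=(q[...,2]>60)&(q[...,2]<100)&(abs(q[...,0]-120)<40)&(abs(q[...,1])<25);k=q[m];print('fin top',len(k),np.percentile(k,[3,50,97],axis=0).round(1))
print(rk(read_state()['eef_pos']))
Rt=Rk(np.radians(16),np.radians(15));Tm=np.stack([-Rt[:,0],Rt[:,1],-Rt[:,2]],1)
movep([480,40,310],Tm)
for d in (-42.3,137.7):
    j=inverse_kinematics([630.6,-198.5,170],down(np.radians(d)));print(d,None if j is None else np.round(j,2))
print(read_state()['time'],np.round(read_state()['qpos'],2))
```

```text
fin top 1500 [[ 1.099e+02 -6.600e+00  6.380e+01]
 [ 1.210e+02 -1.000e-01  7.970e+01]
 [ 1.378e+02  6.400e+00  8.090e+01]]
[123.92855406   0.2327093  102.99863425]
-42.3 [-0.4   1.03  1.22  1.59 -1.    1.26 -1.31]
137.7 [ 0.6   0.71 -0.62  1.53  0.46  1.05  0.7 ]
9.475 [ 1.01  0.29 -1.39  2.01  0.4   0.84  1.28]
```

Run:
```python
from rack import *
movep([630.6,-198.5,190],down(np.radians(137.7)))
print(read_state()['time'],np.round(read_state()['qpos'],2))
w=cam('wrist','w2.png');P=cloud(w)
m=(P[...,2]>50)&(P[...,2]<66)&(np.hypot(P[...,0]-630,P[...,1]+198)<45);k=P[m]
print(len(k),cv2.minAreaRect(k[:,:2].astype(np.float32)),k.mean(0))
m=(P[...,2]>18)&(P[...,2]<32)&(np.hypot(P[...,0]-630,P[...,1]+198)<80);k=P[m]
print(len(k),cv2.minAreaRect(k[:,:2].astype(np.float32)),k.mean(0))
```

```text
10.65 [ 0.61  0.69 -0.64  1.51  0.44  1.08  0.71]
784 ((630.9633178710938, -199.12753295898438), (11.920446395874023, 49.77832794189453), 46.303653717041016) [ 630.31443679 -198.47336758   57.91143909]
7584 ((644.8342895507812, -185.16644287109375), (119.24687957763672, 100.63948822021484), 46.73895263671875) [ 628.37626719 -196.52059651   25.80894512]
```

View pics/w2.png

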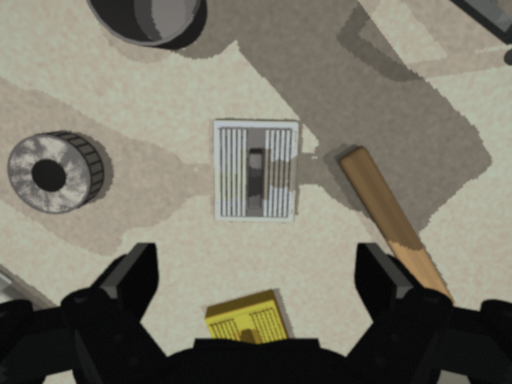

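White cassette at (256,170) in the wrist view, centred, with the brush about 79 mm off. I'll grip the rib.

Run:
```python
from rack import *
def rep(n):
    s=read_state();print(n,round(s['time'],2),np.round(s['eef_pos'],1),'F',np.round(s['ft_force'],1),s['finger_gap'],s['gripper_force'])
c=[630.8,-198.8];T=down(np.radians(136.9))
movel(c+[60],T,max_speed=150)
print(movel(c+[29],max_speed=60,guard=10));rep('down')
clamp();rep('grip')
movel(c+[60],max_speed=80);rep('lift')
movel(c+[250],max_speed=200);rep('up')
Rt=Rk(np.radians(16),np.radians(15));Tm=np.stack([-Rt[:,0],Rt[:,1],-Rt[:,2]],1)
movep([490,20,320],Tm);rep('mid')
for t in (15,20,25,30):
    Rt=Rk(np.radians(16),np.radians(t));Tm=np.stack([-Rt[:,0],Rt[:,1],-Rt[:,2]],1)
    print(t,[(x,z) for x in (0,10,25) for z in (75,90,105,120) if inverse_kinematics(W(x,0,z),Tm) is not None])
print([z for z in range(29,110,6) if inverse_kinematics(W(0,0,z),T1) is not None])
```

```text
False
down 12.38 [ 630.9 -198.7   29. ] F [-0.3 -0.8  0.3] 85.3475558033399 0.0
grip 13.05 [ 630.9 -198.8   29.2] F [-1.1 -0.   3.1] 11.120572216083492 59.312238693237305
lift 13.58 [ 630.9 -199.    60.4] F [-0.6  0.6 -0.5] 11.025728243214818 58.65093111991882
up 14.68 [ 630.3 -198.8  248.7] F [-0.3 -0.9 -1.8] 11.23161871998458 58.65180015563965
mid 15.73 [490.7  19.1 320. ] F [ 1.1 -0.2 -0.5] 10.957391825488186 58.638836145401
15 [(0, 75), (0, 90), (0, 105), (0, 120), (10, 75), (10, 90), (10, 105), (10, 120), (25, 75), (25, 90), (25, 105), (25, 120)]
20 [(0, 75), (0, 90), (0, 105), (0, 120), (10, 75), (10, 90), (10, 105), (10, 120), (25, 75), (25, 90), (25, 105), (25, 120)]
25 [(0, 75), (0, 90), (0, 105), (0, 120), (10, 75), (10, 90), (10, 105), (10, 120), (25, 75), (25, 90), (25, 105), (25, 120)]
30 [(0, 75), (0, 90), (0, 105), (0, 120), (10, 75), (10, 90), (10, 105), (10, 120), (25, 75), (25, 90), (25, 105), (25, 120)]
[29, 35, 41, 47, 53, 59, 65, 71, 77, 83, 89, 95, 101, 107]
```

Run:
```python
from rack import *
def rep(n):
    s=read_state();print(n,round(s['time'],2),rk(s['eef_pos']).round(1),'F',(R.T@s['ft_force']).round(1),s['finger_gap'],s['gripper_force'],np.round(s['qpos'],2))
Rt=Rk(np.radians(16),np.radians(25));Tm=np.stack([-Rt[:,0],Rt[:,1],-Rt[:,2]],1)
movep(W(0,0.3,120),Tm);rep('a')
movep(W(-0.5,0.3,95),T1);rep('b')
movel(W(-0.5,0.3,60),max_speed=100);rep('c')
w=cam('wrist','w3.png');q=(cloud(w)-O)@R
np.save('q3.npy',q)
m=(q[...,2]>46)&(q[...,2]<70)&(abs(q[...,0])<60)&(abs(q[...,1])<45);k=q[m]
print('cassette top',len(k),np.percentile(k,[2,50,98],axis=0).round(1))
m=(abs(q[...,2]-10)<5)&(abs(q[...,0])<50)&(abs(q[...,1])<65)&(abs(q[...,1])>38);k=q[m];print('fences',len(k),[np.percentile(k[k[:,1]*s>0][:,1],[2,50,98]).round(1) for s in (-1,1) if (k[:,1]*s>0).sum()>5])
```

```text
a 16.69 [  0.9  -0.2 119.7] F [-0.6 -0.3 -1.2] 10.719040992912701 58.626453280448914 [ 0.33  0.35 -0.67  2.32  1.11  0.23  0.53]
b 17.61 [-0.2 -0.7 95.1] F [-0.7  0.6 -0.5] 11.13569806849879 58.662768602371216 [ 0.66  0.59 -1.11  2.42  2.04  0.54 -0.28]
c 18.11 [-0.6  0.7 60.2] F [-0.8  0.5 -1.6] 10.86759668525357 58.66368770599365 [ 0.61  0.7  -1.08  2.39  2.1   0.62 -0.3 ]
cassette top 18694 [[-50.5 -38.6  53.4]
 [-27.1  -0.6  56.4]
 [ 15.7  37.8  60.5]]
fences 3513 [array([-64.7, -58.7, -53. ]), array([45.1, 64.6, 65. ])]
```

View pics/w3.png

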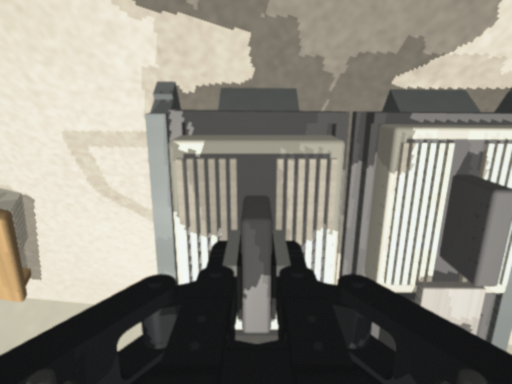

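The cassette hangs square over the empty tray (edges at columns 175–345, near the fences, level). Lowering with a guard.

Run:
```python
from rack import *
def rep(n):
    s=read_state();print(n,round(s['time'],2),rk(s['eef_pos']).round(1),'F',(R.T@s['ft_force']).round(1),s['finger_gap'],s['gripper_force'])
print(movel(W(-0.5,0.5,36),max_speed=60,guard=10));rep('a')
print(movel(W(-0.5,0.5,25),max_speed=25,guard=8));rep('b')
wait(0.3);rep('c')
```

```text
False
a 18.71 [-0.7  0.7 36. ] F [-0.4  0.5 -1.1] 10.987099392086574 58.66296172142029
True
b 19.03 [-0.6  0.6 30.4] F [-1.4 -0.3  0.3] 10.679526363542925 60.21666884422302
c 19.33 [-0.9  0.6 30.6] F [-0.6  0.5 -2.5] 11.262874942676723 60.21464467048645
```

Run:
```python
from rack import *
def rep(n):
    s=read_state();print(n,round(s['time'],2),rk(s['eef_pos']).round(1),'F',(R.T@s['ft_force']).round(1),s['finger_gap'],s['gripper_force'])
print(movel(W(-0.5,0.5,26),max_speed=15,guard=10));rep('b')
wait(0.3);rep('c')
```

```text
True
b 19.54 [-1.   0.6 30. ] F [ 1.9 -0.2  5. ] 11.088106439544363 61.54161214828491
c 19.84 [-1.1  0.6 30. ] F [ 3.  -0.2  5. ] 10.863210565966158 61.671152114868164
```

Run:
```python
from rack import *
open_gripper()
movel(W(-0.5,0.5,85),max_speed=120)
for z,x in ((95,70),):
    movep(W(87,0.3,125),T1)
w=cam('wrist','w4.png');q=(cloud(w)-O)@R
print(read_state()['time'])
m=(q[...,2]>20)&(q[...,2]<32)&(q[...,0]<52)&(q[...,0]>-60)&(abs(q[...,1])<44);k=q[m]
print('frame top',len(k),np.percentile(k,[1,50,99],axis=0).round(1))
A=np.c_[k[:,:2],np.ones(len(k))];print('slopes',np.linalg.lstsq(A,k[:,2],rcond=None)[0])
m=(q[...,2]>52)&(q[...,2]<66)&(abs(q[...,0])<40)&(abs(q[...,1])<20);k=q[m];print('rib',len(k),np.percentile(k,[2,50,98],axis=0).round(1))
m=(q[...,2]>72)&(q[...,2]<100)&(abs(q[...,0]-120)<40)&(abs(q[...,1])<25);k=q[m];print('fin',len(k),np.percentile(k,[3,50,97],axis=0).round(1))
```

```text
21.825
frame top 13682 [[-42.4 -39.4  24.3]
 [ -1.4  -0.9  27.5]
 [ 43.   38.6  30.9]]
slopes [-1.11317704e-02 -5.54867527e-03  2.77055667e+01]
rib 1814 [[-29.1  -6.2  57.7]
 [ -6.2  -0.3  59.8]
 [ 18.    5.5  61.2]]
fin 986 [[109.9  -6.5  74. ]
 [122.1  -0.2  79.8]
 [137.9   6.3  81.1]]
```

View pics/w4.png

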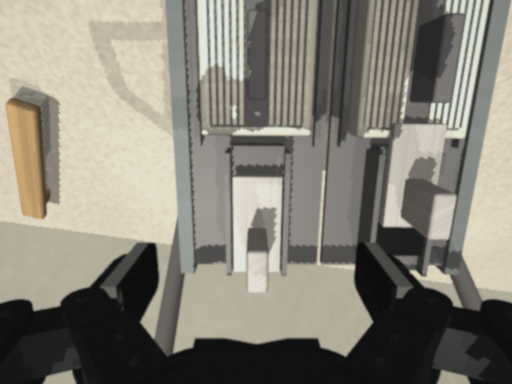

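Cassette flat in the tray (upper edge at row ~132, between the fences). Now I'll close the bolt.

Run:
```python
from rack import *
def rep(n):
    s=read_state();print(n,round(s['time'],2),rk(s['eef_pos']).round(1),'F',(R.T@s['ft_force']).round(1),s['finger_gap'],s['gripper_force'])
movel(W(124,0.5,105),T1,max_speed=120)
print(movel(W(124,0.5,43.5),max_speed=80,guard=12));rep('down')
clamp();rep('grip')
p=rk(read_state()['eef_pos']);y=p[1]
movel(W(p[0],y,p[2]+12),max_speed=60);rep('lift')
movel(W(p[0]-39.5,y,p[2]+12),max_speed=60);rep('slide')
movel(W(p[0]-39.5,y,p[2]+0.5),max_speed=60);rep('drop')
open_gripper();rep('open')
movel(W(85,0.5,125),max_speed=120)
w=cam('wrist','w5.png');q=(cloud(w)-O)@R
m=(q[...,2]>72)&(q[...,2]<100)&(abs(q[...,0]-90)<40)&(abs(q[...,1])<25);k=q[m];print('fin',len(k),np.percentile(k,[3,50,97],axis=0).round(1))
m=(q[...,2]>52)&(q[...,2]<66)&(abs(q[...,0])<40)&(abs(q[...,1])<20);k=q[m];print('rib',len(k),np.percentile(k,[2,50,98],axis=0).round(1))
```

```text
False
down 23.24 [124.    0.4  43.9] F [0.6 0.1 0.4] 85.57454263794963 0.0
grip 23.89 [124.1   0.8  43.6] F [0.2 2.  2.8] 13.272376322185433 60.867462158203125
lift 24.24 [124.    0.8  55.7] F [-1.4  1.9 -0.5] 13.315172323166806 60.38806200027466
slide 25.05 [84.4  1.  55.4] F [-1.8  4.5 -1.4] 13.154882925428815 60.30123710632324
drop 25.39 [84.6  1.  43.8] F [-1.5  3.4 -0.6] 13.062154404925963 60.49010753631592
open 26.08 [84.6  0.8 44.1] F [-0.5  0.3 -0.7] 85.52690725819812 0.0
fin 1101 [[70.7 -6.2 75.3]
 [83.8  0.4 79.8]
 [98.6  6.6 81. ]]
rib 1829 [[-29.1  -6.2  57.8]
 [ -6.8  -0.2  59.7]
 [ 17.6   5.5  61.2]]
```

View pics/w5.png

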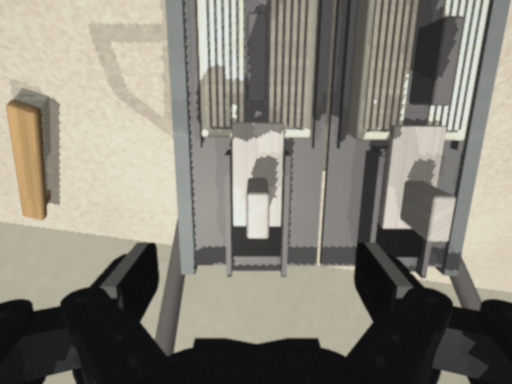

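The bolt sits dropped over the cassette's upper edge (fin at (258,212)). It has come 39.3 mm back from the stop, and the fin top is at its original height. Handing in.

```bash
python3 -c "
from workcell import *
print(finish_job())"
```

```text
the job is handed in; nothing more can be done
None
```

I've handed in the job at about 26 s of the 69 s: the white cassette lies flat in the empty tray, rib outward, and the bolt is closed and dropped over its upper edge; the hand-in call returned no verdict, so this rests on the last wrist-camera check.

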